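# Sort potted from empty rail modules and load the burn-in drawer

### The arm

A 6-joint arm with a two-finger parallel gripper is mounted at the origin on the work surface. World frame = base frame: x ahead of the robot, y to its left, z up, the work surface at z = 0. Lengths are in m, angles in degrees, forces in N, time in s.
With the tool pointing down it reaches from about 0.25 to 0.775 m from the base axis. Payload 4 kg.
Tool frame: the origin (TCP) lies at the very end of the fingers, on their centre line; the grasp point (between the pads) lies 19 mm behind it; z points along the fingers, y is the line along which they close (so a half turn about z gives the same grasp; the last joint's range is limited). The gripper opens to 94 mm and grips with 3 to 60 N. Pads are 16 mm wide; open, the fingers measure 119 mm over their backs; the gripper's body (75 mm by 177 mm) begins 78 mm behind the grasp point.
Start: joints at [69.952, 4.996, 78.535, -0, 96.463, -5.907], TCP at [0.134, 0.533, 0.206] pointing down, gripper open.
Joint ranges: [-177.83, 177.83], [-43.37, 116.18], [15.69, 146.23], [-61.86, 241.86], [9.47, 152.12], [-147.06, 147.06]. Speed limits (degrees/s): [159.86, 159.86, 180, 180, 180, 180].

### API

Orientations are given as a 3x3 rotation matrix whose columns are the frame's x, y, z axes.
In Python, from cell import sensors, viewer, workorder gives the robot as it stands.
- The arm moves only by the shell command python3 -m handwheel 'ROWS' [OPENING] [FORCE]. ROWS is JSON, a list of rows, each an object of numbers: "dx", "dy", "dz": the shift along the tool's x, y, z as a fraction of full scale; "rx", "ry", "rz": the turn, a rotation vector about the tool's x, y, z as a fraction of full scale. A call has exactly 8 rows; each row is the pose to reach, as a shift and turn from the pose commanded when the call began, along the tool's axes at that moment; what a row does not reach only later rows make up. Full scale, the value 1, is 20 cm for a shift and pi/4 rad for a turn. A row lasts 1/8 s, in which the tool goes at most 62.5 mm and 10.7 degrees, less where a joint would pass 70% of its speed; a pose out of reach is approached as far as the arm can. A call with a number of a shift or a turn outside -1 to 1 is refused whole. A call with a gripper value outside its range is refused whole. OPENING is the closure, from 0 (fully open) to 1 (shut), set as the call begins (- or left out, the last holds). The fingers move at their own pace and stop on an object; FORCE is the grip in N (left out, the last holds). Time passes only in rows, so rows that repeat a pose let the fingers close, or fill a call up. It gives the time, the measured TCP pose, the force, the opening and the grip force at its end, in the units of the state.
- sensors.observe(): the state, without advancing time (a new reading comes with each control period).
- viewer.read_camera(name): name is "side" or "top" or "wrist"; returns a dict with "image" (384x512x3 uint8, red, green, blue), "range_z" (384x512 float32, m along the optical axis (not along the pixel's ray), 0 where there is no reading), "fovy" (degrees; the focal length in pixels is half the picture's height over the tangent of half this angle, whatever the lens; pixels are square), "cx", "cy" (the principal point, pixels), "dist_coeffs" ([k1, k2, p1, p2, k3] as OpenCV has them; the pictures are not rectified), "R" (3x3) and "t" (3): a world point X has camera coordinates R X + t. Camera axes: x right, y down, z forward; pixel columns grow to the right and rows downward; lengths in m; the calibration is good to about 2 mm. A picture is of the moment at which its call begins.
- workorder.finish_job(): hands the job in; it is judged then, once.
The state is a dict: "time": time; "joints": joint angles; "qvel": joint speeds; "effort": joint torques, N m; "position": TCP position; "tcp_rot": TCP orientation; "contact_force": force on the tool from outside, world axes, zero at the start; "moment": the same for the moment, N m; "gripper_width": finger opening in m; "grip_force": force on a finger pad.
Only numpy, scipy, OpenCV 4.12 (cv2) and the standard library are available. Lean on these libraries where they do the work, as an engineer would, in place of code of your own. Each camera call takes 0.05 s, during which the arm holds its last target. There are 200 camera calls.

### The job

The three grey rail modules look alike, but some are solid (potted) and some are hollow shells: lift each one to feel its weight. Set the heavy ones down gently, flat and face up, in the tester's open drawer, and put the light ones in the crate; once all the heavy ones lie in the drawer, push it fully shut. Leave the other things on the table where they are.

Things in the scene. Friction and masses are not known exactly. Their poses are not given: they have to be found in the camera images.
- module_a_mid (a point): centre (25 mm up) of one of three like grey rail modules, 100 x 45 x 50 mm tall, lying face up: block 34 mm tall, raised middle 52 mm long, black terminal rows at both ends. Each is solid (440 to 660 g) or hollow (95 to 145 g), at least one of each; the letter does not tell which. Balances within 5 mm of this point. x along the 100 mm length, y across the 45 mm width (grasp so), z up out of its face
- module_b_mid (a point): centre (25 mm up) of one of three like grey rail modules, 100 x 45 x 50 mm tall, lying face up: block 34 mm tall, raised middle 52 mm long, black terminal rows at both ends. Each is solid (440 to 660 g) or hollow (95 to 145 g), at least one of each; the letter does not tell which. Balances within 5 mm of this point. x along the 100 mm length, y across the 45 mm width (grasp so), z up out of its face
- module_c_mid (a point): centre (25 mm up) of one of three like grey rail modules, 100 x 45 x 50 mm tall, lying face up: block 34 mm tall, raised middle 52 mm long, black terminal rows at both ends. Each is solid (440 to 660 g) or hollow (95 to 145 g), at least one of each; the letter does not tell which. Balances within 5 mm of this point. x along the 100 mm length, y across the 45 mm width (grasp so), z up out of its face
- drawer (a joint): how far the tester's drawer is pulled out, m: 0 fully shut, 0.165 fully out; it starts nearly fully out. It slides without a spring, stays where left, and takes some 3 N to push slowly
- drawer_floor (a point): centre of the drawer's inner floor, 12 mm above the table; moves with the drawer. Inside 150 mm (x) by 230 mm (y): room for two modules side by side, length along x. Side and back walls reach 51 mm above the table, front panel 86 mm. x points the way the drawer shuts, z up
- tester: the tester: a grey instrument 270 mm wide (y), 300 mm deep (x), 92 mm tall, fixed; origin on the table, 85 mm in front of its front face (about the middle of the open drawer); x points to its back. Its roof clears the drawer floor by 76 mm
- drawer_handle (a point): middle of the drawer's handle, a dark steel horizontal bar 110 mm long along y, 35 mm out from the front panel (towards the robot), 46 mm above the table; same axes as the drawer floor. Pushing it along its x shuts the drawer
- crate_in (a point): centre of the inner floor of the open cardboard-brown crate, 5 mm above the table, fixed. Inside 200 mm (x) by 230 mm (y), walls 5 mm thick, rim 90 mm above the table. Axes: x and y along its sides, z up. Crate and tester stand on opposite sides of the table, either way round
- screwdriver: bystander, leave alone: a screwdriver, 190 mm long, lying between the two columns of modules; origin at its underside
- rail_offcut: bystander, leave alone: a steel mounting-rail offcut, 150 x 37 x 8 mm, lying on the table behind the crate; origin under its middle
- multimeter: bystander, leave alone: a black hand multimeter, 150 x 75 x 36 mm, lying on the robot's side of the crate; origin under its middle
- mouse: bystander, leave alone: a white computer mouse, 105 x 62 x 34 mm, beyond the modules; origin under its middle
- mug: bystander, leave alone: a white mug, 80 mm across, 95 mm tall, beyond the modules; origin under its middle
- terminal_strip: bystander, leave alone: a block of clamped terminals, 96 x 42 x 41 mm, standing among the modules: one block of eight ribs with a green end, lower than the modules and without a raised middle; origin under its middle

How it is judged (in metres and radians):
On the way:
1. all solid modules lie flat, face up and released in the drawer while it is still open (x of module_a_mid in the frame of drawer_floor between -0.075 and 0.075 m and y of module_a_mid in the frame of drawer_floor between -0.115 and 0.115 m and z of module_a_mid in the frame of drawer_floor between 0.015 and 0.035 m and angle between each of module_a_mid, module_c_mid's own z axis and vertical below 0.2 rad and x of module_c_mid in the frame of drawer_floor between -0.075 and 0.075 m and y of module_c_mid in the frame of drawer_floor between -0.115 and 0.115 m and z of module_c_mid in the frame of drawer_floor between 0.015 and 0.035 m and contact force between each of module_a, module_c and the fingers below 0.1 N and value of joint drawer above 0.1 m), for 0.2 s.
At the end, for the whole second after the job is handed in: All solid modules lie in the drawer, within 0.2 rad of flat and face up, the drawer is shut to within 5 mm, all hollow modules are inside the crate with their centres below its rim, and all are released and at rest (x of module_a_mid in the frame of drawer_floor between -0.075 and 0.075 m and y of module_a_mid in the frame of drawer_floor between -0.115 and 0.115 m and z of module_a_mid in the frame of drawer_floor between 0.015 and 0.035 m and angle between each of module_a_mid, module_c_mid's own z axis and vertical below 0.2 rad and x of module_c_mid in the frame of drawer_floor between -0.075 and 0.075 m and y of module_c_mid in the frame of drawer_floor between -0.115 and 0.115 m and z of module_c_mid in the frame of drawer_floor between 0.015 and 0.035 m and x of module_b_mid in the frame of crate_in between -0.1 and 0.1 m and y of module_b_mid in the frame of crate_in between -0.115 and 0.115 m and z of module_b_mid in the frame of crate_in between 0 and 0.085 m and value of joint drawer below 0.005 m and contact force between each of module_a, module_b, module_c and the fingers below 0.1 N and linear speed of each of module_a, module_b, module_c below 0.02 m/s); the robot touches nothing.
It fails at once if a solid module is dropped or banged into the drawer (over 120 N between them) (contact force between any of module_a, module_c and drawer above 120 N).
It fails at once if a solid module is let fall (moves faster than 0.5 m/s while the fingers do not hold it, a drop of some 15 mm) ((contact force between module_a and the fingers below 0.1 N and linear speed of module_a above 0.5 m/s) or (contact force between module_c and the fingers below 0.1 N and linear speed of module_c above 0.5 m/s)).
It fails at once if a bystander is moved by more than 40 mm (distance of any of screwdriver, rail_offcut, multimeter, mouse, mug, terminal_strip from where it was at the start of the episode above 0.04 m).
It also fails if it takes over 72 s, if anything falls off the work surface, if the arm or the gripper's body presses on something with over 40 N, if the wrist force passes 120 N, or if a joint passes its speed limit or range.

## Working session

There is one attempt and no reset: what is moved stays moved. The work goes in short steps, Python scripts to look and compute and a shell command to move; the robot and the scene stay as the last step left them, time stands still between calls to the robot, and variables do not carry over. Pictures are saved under pics/ and viewed, at most 10 in all, crops included, and the job is handed in when it is done.

```bash
ls; mkdir -p pics
cat > h.py <<'E'
import numpy as np, cv2
from cell import sensors, viewer, workorder
def cam(n):
    c=viewer.read_camera(n); f=192/np.tan(np.radians(c['fovy'])/2)
    c['K']=np.array([[f,0,c['cx']],[0,f,c['cy']],[0,0,1.]]); return c
def cloud(c):
    h,w=c['range_z'].shape; u,v=np.meshgrid(np.arange(w),np.arange(h))
    p=np.stack([u,v],-1).reshape(-1,1,2).astype(float)
    n=cv2.undistortPoints(p,c['K'],np.array(c['dist_coeffs'],float)).reshape(h,w,2)
    z=c['range_z'].astype(float)[...,None]
    P=np.concatenate([n*z,z],-1)
    return (P-np.array(c['t']))@np.array(c['R'])
E
python3 - <<'E'
from h import *
import pickle
for n in('top','side'):
    c=cam(n); pickle.dump(c,open(n+'.pkl','wb'))
    cv2.imwrite(f'pics/{n}0.png',cv2.resize(c['image'][...,::-1],(796,597)))
    print(n,c['fovy'],c['t'],(c['range_z']>0).mean())
s=sensors.observe(); print({k:np.round(v,3).tolist() for k,v in s.items()})
E
```

```text
pics
top 55.91821445508605 [0.0149884  0.56048256 1.1152174 ] 0.9959360758463541
side 43.09490726008437 [-0.42884872  0.29487068  1.35808283] 0.9958902994791666
{'time': 0.1, 'joints': [69.953, 5.036, 78.615, -0.002, 96.463, -5.906], 'qvel': [-0.111, -0.024, -0.26, 0.067, 0.099, -0.126], 'effort': [0.001, -34.125, -30.33, 0.072, 0.03, -0.0], 'position': [0.134, 0.533, 0.204], 'tcp_rot': [[-0.97, 0.244, -0.001], [0.244, 0.97, -0.002], [0.0, -0.002, -1.0]], 'contact_force': [-0.562, -0.194, -0.605], 'moment': [0.014, -0.017, 0.009], 'grip_force': 0.0, 'gripper_width': 0.094}
```

View pics/top0.png

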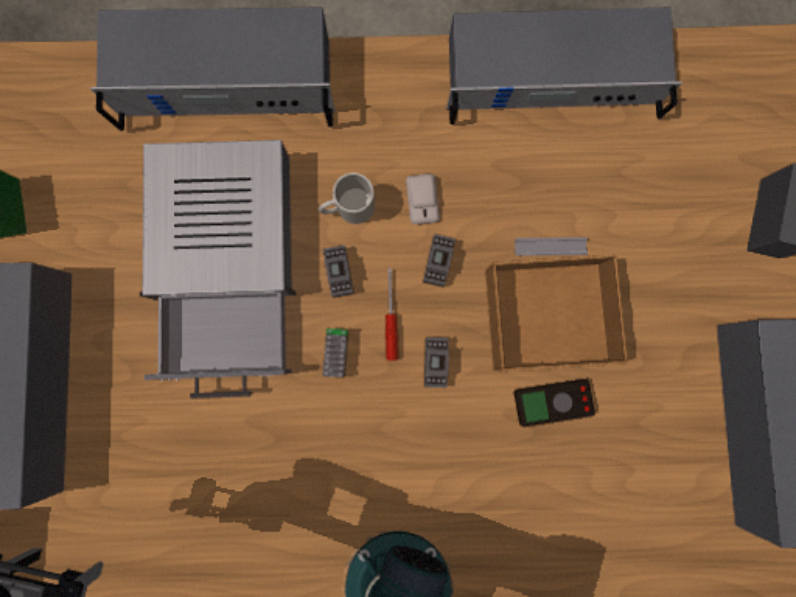

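View pics/side0.png

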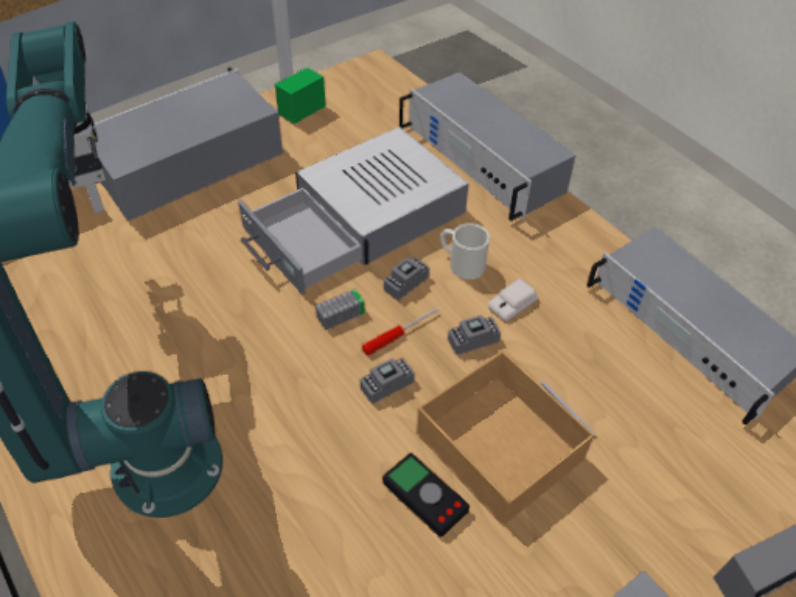

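The top view (796 px wide) shows the modules at (340,271), (440,260) and (436,362), the terminal strip at (335,352), the drawer at (222,333), its handle at (222,393) and the crate at (560,312). The side view agrees, and the arm hides nothing. Next I'll measure with both range images.

Run:
```python
from h import *
import pickle
C={n:pickle.load(open(n+'.pkl','rb')) for n in('top','side')}
W={n:cloud(C[n]) for n in C}
s=512/796
def near(u,v): return W['top'][int(v*s),int(u*s)]
for nm,(u,v) in dict(m1=(340,271),m2=(440,260),m3=(436,362),strip=(335,352),screw=(391,320)).items():
    p=near(u,v); print(nm,p.round(3))
    if nm[0]!='m':continue
    for n in W:
        P=W[n].reshape(-1,3); d=np.hypot(*(P[:,:2]-p[:2]).T)<.066
        Q=P[d&(P[:,2]>.026)&(P[:,2]<.07)]
        r=cv2.minAreaRect((Q[:,:2]*1000).astype(np.float32)); print('  ',n,len(Q),np.round(r[0],1),np.round(r[1],1),round(r[2],1),'ztop',np.percentile(Q[:,2],[50,95]).round(4))
print('drawer floor',near(222,333),'L',near(176,333),near(268,333))
for n in W:
    P=W[n].reshape(-1,3); dr=near(222,333)
    # drawer region
    Q=P[(abs(P[:,0]-dr[0])<.16)&(abs(P[:,1]-dr[1])<.17)]
    fr=Q[(Q[:,2]>.075)&(Q[:,2]<.09)&(Q[:,0]<dr[0])]
    print(n,'front panel',fr.min(0).round(3),fr.max(0).round(3)); r=cv2.minAreaRect((fr[:,:2]*1000).astype(np.float32)); print(r)
    ro=P[(abs(P[:,2]-.092)<.006)&(P[:,0]>dr[0]+.05)&(P[:,0]<dr[0]+.45)&(abs(P[:,1]-dr[1])<.2)]; print('roof',cv2.minAreaRect((ro[:,:2]*1000).astype(np.float32)),np.median(ro[:,2]))
    ha=Q[(Q[:,2]>.03)&(Q[:,2]<.055)&(Q[:,0]<fr[:,0].mean()-.02)]; print('handle',len(ha),ha.min(0).round(3),ha.max(0).round(3),ha.mean(0).round(3))
    wl=Q[(Q[:,2]>.046)&(Q[:,2]<.054)&(Q[:,0]>fr[:,0].mean()+.01)&(Q[:,0]<fr[:,0].mean()+.14)]; print('walls y',wl[:,1].min(),wl[:,1].max())
    c=near(560,312); K=P[(abs(P[:,0]-c[0])<.2)&(abs(P[:,1]-c[1])<.2)&(P[:,2]>.075)&(P[:,2]<.095)]
    print('crate',c.round(3),cv2.minAreaRect((K[:,:2]*1000).astype(np.float32)))
```

```text
m1 [0.623 0.102 0.053]
   top 451 [628.8 105.8] [100.1  44.9] 9.3 ztop [0.0469 0.0528]
   side 387 [629.6 106.2] [103.4  49. ] 9.2 ztop [0.0431 0.0556]
m2 [ 0.641 -0.101  0.05 ]
   top 443 [ 646.7 -101.7] [ 44.7 100.3] 75.3 ztop [0.0462 0.0527]
   side 439 [ 645.  -100.3] [51.2 99.3] 76.1 ztop [0.0422 0.0555]
m3 [ 0.439 -0.085  0.052]
   top 473 [437.1 -88.4] [44.8 97.8] 86.4 ztop [0.0465 0.0527]
   side 507 [437.2 -89.4] [ 49.6 102.3] 88.7 ztop [0.0431 0.0553]
strip [0.441 0.006 1.168]
screw [0.526 0.002 0.025]
drawer floor [0.5069289  0.34924457 0.01288499] L [0.50940322 0.44111701 0.01213012] [0.50431494 0.25368778 0.01491135]
top front panel [0.418 0.206 0.08 ] [0.432 0.471 0.09 ]
((425.0376892089844, 338.51739501953125), (12.492770195007324, 265.3509216308594), 0.8612081408500671)
roof ((732.24755859375, 340.23883056640625), (301.03802490234375, 286.4089660644531), 0.495479553937912) 0.09194840641292096
handle 163 [0.378 0.28  0.042] [0.403 0.398 0.055] [0.386 0.34  0.05 ]
walls y 0.21785965007990957 0.46212468165109893
crate [ 0.534 -0.349  0.006] ((526.3404541015625, -323.01654052734375), (212.63421630859375, 239.9215545654297), 2.0799968242645264)
side front panel [0.416 0.208 0.075] [0.432 0.471 0.09 ]
((424.2699890136719, 339.32110595703125), (14.800105094909668, 262.9024658203125), 0.6113348007202148)
roof ((731.2313232421875, 344.23822021484375), (304.82672119140625, 286.71978759765625), 0.8650020360946655) 0.09339759959688787
handle 102 [0.376 0.279 0.043] [0.402 0.401 0.055] [0.385 0.335 0.05 ]
walls y 0.2153963993016075 0.4685978747606618
crate [ 0.534 -0.349  0.006] ((525.433349609375, -322.5696105957031), (215.8848876953125, 244.60557556152344), 2.1692707538604736)
```

```bash
cat > go.py <<'E'
import sys
from h import *
# go.py x y z theta : world target -> fractions in tool axes (theta = yaw of tool y relative to world +y)
s=sensors.observe(); R=np.array(s['tcp_rot']); p=np.array(s['position'])
x,y,z,th=map(float,sys.argv[1:]); a=np.radians(th); c,q=np.cos(a),np.sin(a)
T=np.array([[-c,-q,0],[-q,c,0],[0,0,-1]]).T
T=np.array([[-c,-q,0],[-q,c,0],[0,0,-1.]]); T=np.column_stack([[-c,-q,0],[-q,c,0],[0,0,-1]])
print('t',s['time'],'pos',p.round(4),'F',np.round(s['contact_force'],2),'w',s['gripper_width'],'g',s['grip_force'])
print('shift',(R.T@(np.array([x,y,z])-p)/.2).round(3),'turn',(cv2.Rodrigues(R.T@T)[0].ravel()/(np.pi/4)).round(3))
E
A='[{"dx":-0.12,"dy":-0.06,"dz":0.012},{"dx":-0.245,"dy":-0.122,"dz":0.024},{"dx":-0.37,"dy":-0.184,"dz":0.036},{"dx":-0.49,"dy":-0.245,"dz":0.048},{"dx":-0.61,"dy":-0.306,"dz":0.06},{"dx":-0.73,"dy":-0.367,"dz":0.07},{"dx":-0.85,"dy":-0.428,"dz":0.08},{"dx":-0.974,"dy":-0.489,"dz":0.093}]'
python3 go.py 0.629 0.106 0.15 9.3
python3 -m handwheel '[{"dx":-0.12,"dy":-0.06,"dz":0.012},{"dx":-0.245,"dy":-0.122,"dz":0.024},{"dx":-0.37,"dy":-0.184,"dz":0.036},{"dx":-0.49,"dy":-0.245,"dz":0.048},{"dx":-0.61,"dy":-0.306,"dz":0.06},{"dx":-0.73,"dy":-0.367,"dz":0.07},{"dx":-0.85,"dy":-0.428,"dz":0.08},{"dx":-0.974,"dy":-0.489,"dz":0.093}]' 0 40
python3 go.py 0.629 0.106 0.15 9.3
```

```text
t 0.1 pos [0.1342 0.5329 0.2044] F [-0.56 -0.19 -0.61] w 0.09415929494133725 g 0.0
shift [-2.92  -1.465  0.274] turn [-0.002 -0.001 -0.521]
t 0.1 pos [0.1342 0.5329 0.2044] F [-0.56 -0.19 -0.61] w 0.09415929494133725 g 0.0
shift [-2.92  -1.465  0.274] turn [-0.002 -0.001 -0.521]$[0]: bad value
```

```bash
python3 -m handwheel '[{"dx":-0.12,"dy":-0.06,"dz":0.012,"rx":0,"ry":0,"rz":0},{"dx":-0.245,"dy":-0.122,"dz":0.024,"rx":0,"ry":0,"rz":0},{"dx":-0.37,"dy":-0.184,"dz":0.036,"rx":0,"ry":0,"rz":0},{"dx":-0.49,"dy":-0.245,"dz":0.048,"rx":0,"ry":0,"rz":0},{"dx":-0.61,"dy":-0.306,"dz":0.06,"rx":0,"ry":0,"rz":0},{"dx":-0.73,"dy":-0.367,"dz":0.07,"rx":0,"ry":0,"rz":0},{"dx":-0.85,"dy":-0.428,"dz":0.08,"rx":0,"ry":0,"rz":0},{"dx":-0.974,"dy":-0.489,"dz":0.093,"rx":0,"ry":0,"rz":0}]' 0 40
python3 go.py 0.629 0.106 0.15 9.3
```

```text
time: 1.1
position: [0.2998, 0.3901, 0.1863]
tcp_rot: [[-0.97, 0.244, -0.001], [0.244, 0.97, -0.001], [0.0, -0.001, -1.0]]
contact_force: [0.3, -0.5, 0.1]
gripper_width: 0.0938
grip_force: 0.0
t 1.1 pos [0.2998 0.3901 0.1863] F [ 0.34 -0.46  0.13] w 0.09381808130267975 g 0.0
shift [-1.943 -0.975  0.181] turn [-0.001 -0.001 -0.521]
```

```bash
python3 -m handwheel '[{"dx":-0.12,"dy":-0.06,"dz":0.012,"rx":0,"ry":0,"rz":0},{"dx":-0.245,"dy":-0.122,"dz":0.024,"rx":0,"ry":0,"rz":0},{"dx":-0.37,"dy":-0.184,"dz":0.036,"rx":0,"ry":0,"rz":0},{"dx":-0.49,"dy":-0.245,"dz":0.048,"rx":0,"ry":0,"rz":0},{"dx":-0.61,"dy":-0.306,"dz":0.06,"rx":0,"ry":0,"rz":0},{"dx":-0.73,"dy":-0.367,"dz":0.07,"rx":0,"ry":0,"rz":0},{"dx":-0.85,"dy":-0.428,"dz":0.08,"rx":0,"ry":0,"rz":0},{"dx":-0.974,"dy":-0.489,"dz":0.093,"rx":0,"ry":0,"rz":0}]' 0 40 >/dev/null
python3 -m handwheel '[{"dx":-0.14,"dy":-0.07,"dz":0.012,"rx":0,"ry":0,"rz":-0.07},{"dx":-0.28,"dy":-0.14,"dz":0.024,"rx":0,"ry":0,"rz":-0.14},{"dx":-0.42,"dy":-0.21,"dz":0.036,"rx":0,"ry":0,"rz":-0.22},{"dx":-0.56,"dy":-0.28,"dz":0.048,"rx":0,"ry":0,"rz":-0.3},{"dx":-0.70,"dy":-0.35,"dz":0.06,"rx":0,"ry":0,"rz":-0.38},{"dx":-0.84,"dy":-0.42,"dz":0.075,"rx":0,"ry":0,"rz":-0.46},{"dx":-0.97,"dy":-0.487,"dz":0.09,"rx":0,"ry":0,"rz":-0.52},{"dx":-0.97,"dy":-0.487,"dz":0.09,"rx":0,"ry":0,"rz":-0.52}]' >/dev/null
python3 go.py 0.629 0.106 0.007 9.3
python3 - <<'E'
from h import *
c=cam('wrist'); cv2.imwrite('pics/w1.png',c['image'][...,::-1]); P=cloud(c).reshape(-1,3)
Q=P[(np.hypot(P[:,0]-.629,P[:,1]-.106)<.066)&(P[:,2]>.026)&(P[:,2]<.06)]
print(len(Q),cv2.minAreaRect((Q[:,:2]*1000).astype(np.float32)),np.percentile(Q[:,2],[20,50,95]))
E
```

```text
t 3.1 pos [0.629  0.1052 0.1486] F [ 0.22 -0.4  -1.  ] w 0.09373374849066338 g 0.0
shift [-0.002  0.004  0.708] turn [ 0.    -0.003 -0.005]
4966 ((627.6148681640625, 106.45030212402344), (100.2490463256836, 45.00673294067383), 9.118935585021973) [0.03507917 0.04913362 0.05114505]
```

View pics/w1.png

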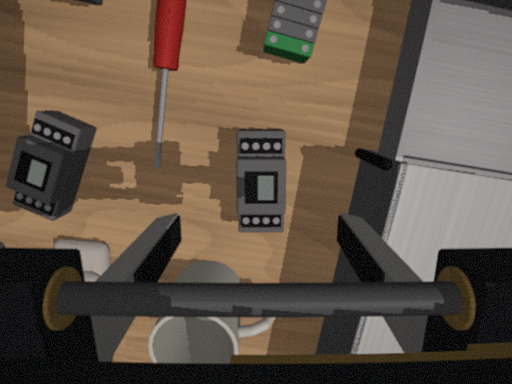

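The wrist view shows the module centred between the open fingers, at (261,180), with the mug clear. The wrist range measurement agrees within 2 mm, so I'll grasp and lift.

```bash
python3 -m handwheel '[{"dx":0,"dy":0,"dz":0.11,"rx":0,"ry":0,"rz":0},{"dx":0,"dy":0,"dz":0.22,"rx":0,"ry":0,"rz":0},{"dx":0,"dy":0,"dz":0.33,"rx":0,"ry":0,"rz":0},{"dx":0,"dy":0,"dz":0.44,"rx":0,"ry":0,"rz":0},{"dx":0,"dy":0,"dz":0.55,"rx":0,"ry":0,"rz":0},{"dx":0,"dy":0,"dz":0.64,"rx":0,"ry":0,"rz":0},{"dx":0,"dy":0,"dz":0.70,"rx":0,"ry":0,"rz":0},{"dx":0,"dy":0,"dz":0.70,"rx":0,"ry":0,"rz":0}]' 0 40
python3 -m handwheel '[{"dx":0,"dy":0,"dz":0,"rx":0,"ry":0,"rz":0},{"dx":0,"dy":0,"dz":0,"rx":0,"ry":0,"rz":0},{"dx":0,"dy":0,"dz":0,"rx":0,"ry":0,"rz":0},{"dx":0,"dy":0,"dz":0,"rx":0,"ry":0,"rz":0},{"dx":0,"dy":0,"dz":0,"rx":0,"ry":0,"rz":0},{"dx":0,"dy":0,"dz":0,"rx":0,"ry":0,"rz":0},{"dx":0,"dy":0,"dz":-0.02,"rx":0,"ry":0,"rz":0},{"dx":0,"dy":0,"dz":-0.05,"rx":0,"ry":0,"rz":0}]' 1 40
python3 -m handwheel '[{"dx":0,"dy":0,"dz":-0.10,"rx":0,"ry":0,"rz":0},{"dx":0,"dy":0,"dz":-0.20,"rx":0,"ry":0,"rz":0},{"dx":0,"dy":0,"dz":-0.30,"rx":0,"ry":0,"rz":0},{"dx":0,"dy":0,"dz":-0.40,"rx":0,"ry":0,"rz":0},{"dx":0,"dy":0,"dz":-0.50,"rx":0,"ry":0,"rz":0},{"dx":0,"dy":0,"dz":-0.60,"rx":0,"ry":0,"rz":0},{"dx":0,"dy":0,"dz":-0.65,"rx":0,"ry":0,"rz":0},{"dx":0,"dy":0,"dz":-0.65,"rx":0,"ry":0,"rz":0}]'
python3 go.py 0.507 0.398 0.146 0.7
```

```text
time: 4.15
position: [0.6278, 0.1069, 0.0092]
tcp_rot: [[-0.987, -0.161, -0.002], [-0.161, 0.987, -0.0], [0.002, 0.0, -1.0]]
contact_force: [-0.3, 0.6, 0.9]
gripper_width: 0.0941
grip_force: 0.0
time: 5.15
position: [0.6272, 0.1065, 0.0186]
tcp_rot: [[-0.987, -0.161, -0.004], [-0.161, 0.987, -0.0], [0.004, 0.0, -1.0]]
contact_force: [0.2, 0.1, -5.4]
gripper_width: 0.0445
grip_force: 40.0
time: 6.15
position: [0.6293, 0.1067, 0.1516]
tcp_rot: [[-0.987, -0.161, 0.002], [-0.161, 0.987, 0.0], [-0.002, -0.0, -1.0]]
contact_force: [-0.8, -0.5, -6.4]
gripper_width: 0.0445
grip_force: 40.0
t 6.15 pos [0.6293 0.1067 0.1516] F [-0.76 -0.45 -6.43] w 0.04453108044154551 g 39.997928738594055
shift [0.369 1.536 0.027] turn [0.    0.003 0.19 ]
```

Contact force is −6.4 N on z, so this module is heavy and goes in the drawer, on the left side.

```bash
python3 -m handwheel '[{"dx":0.015,"dy":0.06,"dz":0,"rx":0,"ry":0,"rz":0},{"dx":0.04,"dy":0.16,"dz":0,"rx":0,"ry":0,"rz":0},{"dx":0.065,"dy":0.26,"dz":0,"rx":0,"ry":0,"rz":0},{"dx":0.09,"dy":0.37,"dz":0,"rx":0,"ry":0,"rz":0},{"dx":0.115,"dy":0.48,"dz":0,"rx":0,"ry":0,"rz":0},{"dx":0.14,"dy":0.58,"dz":0,"rx":0,"ry":0,"rz":0},{"dx":0.165,"dy":0.68,"dz":0,"rx":0,"ry":0,"rz":0},{"dx":0.185,"dy":0.78,"dz":0,"rx":0,"ry":0,"rz":0}]' >/dev/null
python3 -m handwheel '[{"dx":0.025,"dy":0.11,"dz":0,"rx":0,"ry":0,"rz":0.03},{"dx":0.05,"dy":0.22,"dz":0,"rx":0,"ry":0,"rz":0.06},{"dx":0.08,"dy":0.33,"dz":0,"rx":0,"ry":0,"rz":0.09},{"dx":0.105,"dy":0.44,"dz":0,"rx":0,"ry":0,"rz":0.12},{"dx":0.13,"dy":0.55,"dz":0,"rx":0,"ry":0,"rz":0.15},{"dx":0.16,"dy":0.66,"dz":0,"rx":0,"ry":0,"rz":0.19},{"dx":0.184,"dy":0.756,"dz":0,"rx":0,"ry":0,"rz":0.19},{"dx":0.184,"dy":0.756,"dz":0,"rx":0,"ry":0,"rz":0.19}]' >/dev/null
python3 go.py 0.507 0.397 0.023 0.7
python3 - <<'E'
from h import *
c=cam('wrist'); cv2.imwrite('pics/w2.png',c['image'][...,::-1]); P=cloud(c).reshape(-1,3)
Q=P[(abs(P[:,0]-.5)<.06)&(abs(P[:,1]-.31)<.06)&(P[:,2]<.03)]; print('floor',np.median(Q[:,2]))
E
```

```text
t 8.15 pos [0.5056 0.3995 0.1501] F [-0.39  0.72 -6.1 ] w 0.04525612709813858 g 39.99796807765961
shift [-0.007 -0.013  0.636] turn [ 0.    -0.     0.004]
floor 0.012041336574369454
```

View pics/w2.png

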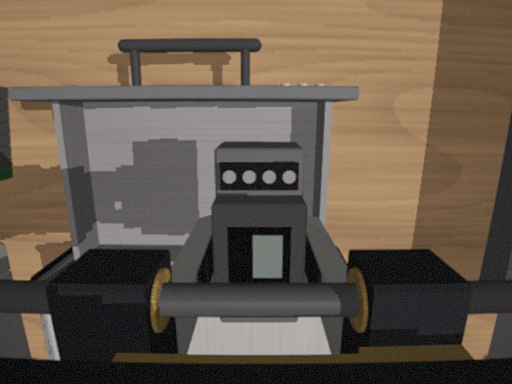

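The module hangs level over the drawer's left half, centred near (260,230), and the drawer floor measures 12 mm. I'll lower it slowly.

```bash
python3 -m handwheel '[{"dx":-0.007,"dy":-0.01,"dz":0.06,"rx":0,"ry":0,"rz":0},{"dx":-0.007,"dy":-0.01,"dz":0.15,"rx":0,"ry":0,"rz":0},{"dx":-0.007,"dy":-0.01,"dz":0.25,"rx":0,"ry":0,"rz":0},{"dx":-0.007,"dy":-0.01,"dz":0.35,"rx":0,"ry":0,"rz":0},{"dx":-0.007,"dy":-0.01,"dz":0.44,"rx":0,"ry":0,"rz":0},{"dx":-0.007,"dy":-0.01,"dz":0.52,"rx":0,"ry":0,"rz":0},{"dx":-0.007,"dy":-0.01,"dz":0.58,"rx":0,"ry":0,"rz":0},{"dx":-0.007,"dy":-0.01,"dz":0.61,"rx":0,"ry":0,"rz":0}]'
python3 -m handwheel '[{"dx":0,"dy":0,"dz":0.006,"rx":0,"ry":0,"rz":0},{"dx":0,"dy":0,"dz":0.012,"rx":0,"ry":0,"rz":0},{"dx":0,"dy":0,"dz":0.018,"rx":0,"ry":0,"rz":0},{"dx":0,"dy":0,"dz":0.024,"rx":0,"ry":0,"rz":0},{"dx":0,"dy":0,"dz":0.03,"rx":0,"ry":0,"rz":0},{"dx":0,"dy":0,"dz":0.035,"rx":0,"ry":0,"rz":0},{"dx":0,"dy":0,"dz":0.038,"rx":0,"ry":0,"rz":0},{"dx":0,"dy":0,"dz":0.038,"rx":0,"ry":0,"rz":0}]'
```

```text
time: 9.2
position: [0.5076, 0.3959, 0.0274]
tcp_rot: [[-1.0, -0.012, -0.001], [-0.012, 1.0, -0.0], [0.001, -0.0, -1.0]]
contact_force: [0.4, 0.2, -5.2]
gripper_width: 0.0449
grip_force: 40.0
time: 10.2
position: [0.5083, 0.3961, 0.0223]
tcp_rot: [[-1.0, -0.012, 0.001], [-0.012, 1.0, 0.001], [-0.001, 0.001, -1.0]]
contact_force: [-3.1, -2.2, 4.7]
gripper_width: 0.045
grip_force: 40.0
```

```bash
python3 -m handwheel '[{"dx":0,"dy":0,"dz":0,"rx":0,"ry":0,"rz":0},{"dx":0,"dy":0,"dz":0,"rx":0,"ry":0,"rz":0},{"dx":0,"dy":0,"dz":0,"rx":0,"ry":0,"rz":0},{"dx":0,"dy":0,"dz":0,"rx":0,"ry":0,"rz":0},{"dx":0,"dy":0,"dz":-0.02,"rx":0,"ry":0,"rz":0},{"dx":0,"dy":0,"dz":-0.08,"rx":0,"ry":0,"rz":0},{"dx":0,"dy":0,"dz":-0.18,"rx":0,"ry":0,"rz":0},{"dx":0,"dy":0,"dz":-0.30,"rx":0,"ry":0,"rz":0}]' 0.34
python3 go.py 0.437 -0.089 0.13 -2.5
```

```text
time: 11.2
position: [0.5081, 0.3962, 0.0827]
tcp_rot: [[-1.0, -0.012, 0.001], [-0.012, 1.0, 0.001], [-0.001, 0.001, -1.0]]
contact_force: [0.1, 0.0, 0.4]
gripper_width: 0.062
grip_force: 0.0
t 11.2 pos [0.5081 0.3962 0.0827] F [0.12 0.04 0.41] w 0.062019915548806835 g 0.0
shift [ 0.385 -2.421 -0.239] turn [0.001 0.001 0.071]
```

```bash
python3 -m handwheel '[{"dx":0,"dy":-0.05,"dz":-0.08,"rx":0,"ry":0,"rz":0},{"dx":0,"dy":-0.14,"dz":-0.18,"rx":0,"ry":0,"rz":0},{"dx":0.02,"dy":-0.25,"dz":-0.25,"rx":0,"ry":0,"rz":0},{"dx":0.04,"dy":-0.36,"dz":-0.25,"rx":0,"ry":0,"rz":0},{"dx":0.06,"dy":-0.47,"dz":-0.25,"rx":0,"ry":0,"rz":0},{"dx":0.08,"dy":-0.59,"dz":-0.25,"rx":0,"ry":0,"rz":0},{"dx":0.1,"dy":-0.71,"dz":-0.25,"rx":0,"ry":0,"rz":0},{"dx":0.12,"dy":-0.82,"dz":-0.25,"rx":0,"ry":0,"rz":0}]' >/dev/null
python3 -m handwheel '[{"dx":0.017,"dy":-0.11,"dz":0,"rx":0,"ry":0,"rz":0},{"dx":0.034,"dy":-0.22,"dz":0,"rx":0,"ry":0,"rz":0},{"dx":0.05,"dy":-0.33,"dz":0,"rx":0,"ry":0,"rz":0},{"dx":0.067,"dy":-0.44,"dz":0,"rx":0,"ry":0,"rz":0},{"dx":0.084,"dy":-0.55,"dz":0,"rx":0,"ry":0,"rz":0},{"dx":0.1,"dy":-0.66,"dz":0,"rx":0,"ry":0,"rz":0},{"dx":0.117,"dy":-0.77,"dz":0,"rx":0,"ry":0,"rz":0},{"dx":0.133,"dy":-0.88,"dz":0,"rx":0,"ry":0,"rz":0}]' 0 >/dev/null
python3 -m handwheel '[{"dx":0.02,"dy":-0.11,"dz":0,"rx":0,"ry":0,"rz":0.01},{"dx":0.04,"dy":-0.22,"dz":0,"rx":0,"ry":0,"rz":0.02},{"dx":0.06,"dy":-0.33,"dz":0,"rx":0,"ry":0,"rz":0.03},{"dx":0.08,"dy":-0.44,"dz":0,"rx":0,"ry":0,"rz":0.04},{"dx":0.1,"dy":-0.55,"dz":0,"rx":0,"ry":0,"rz":0.05},{"dx":0.12,"dy":-0.65,"dz":0,"rx":0,"ry":0,"rz":0.07},{"dx":0.132,"dy":-0.72,"dz":0,"rx":0,"ry":0,"rz":0.07},{"dx":0.132,"dy":-0.72,"dz":0,"rx":0,"ry":0,"rz":0.07}]' 0 >/dev/null
python3 - <<'E'
from h import *
c=cam('wrist'); P=cloud(c).reshape(-1,3)
for x,y in((.437,-.089),(.646,-.101)):
    Q=P[(np.hypot(P[:,0]-x,P[:,1]-y)<.066)&(P[:,2]>.026)&(P[:,2]<.06)]
    print(len(Q),cv2.minAreaRect((Q[:,:2]*1000).astype(np.float32)) if len(Q) else 0)
E
python3 go.py 0.437 -0.089 0.008 -2.5
```

```text
5576 ((435.8015441894531, -88.53182983398438), (44.96738815307617, 100.15131378173828), 86.30306243896484)
894 ((606.5466918945312, -91.61225891113281), (46.16579818725586, 23.82529640197754), 77.84505462646484)
t 14.25 pos [ 0.4367 -0.0891  0.1307] F [-0.3   0.06  0.67] w 0.09383448584649573 g 0.0
shift [-0.001  0.     0.614] turn [0.001 0.    0.   ]
```

```bash
python3 -m handwheel '[{"dx":0,"dy":0,"dz":0.10,"rx":0,"ry":0,"rz":0.02},{"dx":0,"dy":0,"dz":0.20,"rx":0,"ry":0,"rz":0.025},{"dx":0,"dy":0,"dz":0.30,"rx":0,"ry":0,"rz":0.025},{"dx":0,"dy":0,"dz":0.40,"rx":0,"ry":0,"rz":0.025},{"dx":0,"dy":0,"dz":0.49,"rx":0,"ry":0,"rz":0.025},{"dx":0,"dy":0,"dz":0.57,"rx":0,"ry":0,"rz":0.025},{"dx":0,"dy":0,"dz":0.61,"rx":0,"ry":0,"rz":0.025},{"dx":0,"dy":0,"dz":0.61,"rx":0,"ry":0,"rz":0.025}]' 0 40 | grep pos
python3 -m handwheel '[{"dx":0,"dy":0,"dz":0,"rx":0,"ry":0,"rz":0},{"dx":0,"dy":0,"dz":0,"rx":0,"ry":0,"rz":0},{"dx":0,"dy":0,"dz":0,"rx":0,"ry":0,"rz":0},{"dx":0,"dy":0,"dz":0,"rx":0,"ry":0,"rz":0},{"dx":0,"dy":0,"dz":0,"rx":0,"ry":0,"rz":0},{"dx":0,"dy":0,"dz":0,"rx":0,"ry":0,"rz":0},{"dx":0,"dy":0,"dz":-0.02,"rx":0,"ry":0,"rz":0},{"dx":0,"dy":0,"dz":-0.05,"rx":0,"ry":0,"rz":0}]' 1 40 | grep force
python3 -m handwheel '[{"dx":0,"dy":0,"dz":-0.10,"rx":0,"ry":0,"rz":0},{"dx":0,"dy":0,"dz":-0.20,"rx":0,"ry":0,"rz":0},{"dx":0,"dy":0,"dz":-0.30,"rx":0,"ry":0,"rz":0},{"dx":0,"dy":0,"dz":-0.40,"rx":0,"ry":0,"rz":0},{"dx":0,"dy":0,"dz":-0.50,"rx":0,"ry":0,"rz":0},{"dx":0,"dy":0,"dz":-0.60,"rx":0,"ry":0,"rz":0},{"dx":0,"dy":0,"dz":-0.65,"rx":0,"ry":0,"rz":0},{"dx":0,"dy":0,"dz":-0.65,"rx":0,"ry":0,"rz":0}]' | grep force
python3 go.py 0.507 0.281 0.146 0.7
python3 go.py 0.526 -0.323 0.146 0
```

```text
position: [0.4366, -0.0886, 0.0082]
contact_force: [-0.2, 0.6, -4.9]
grip_force: 40.0
contact_force: [0.2, 0.9, -5.4]
grip_force: 40.0
t 17.25 pos [ 0.4371 -0.0891  0.1491] F [ 0.18  0.89 -5.38] w 0.04522383433432702 g 39.9992698431015
shift [-0.233  1.868  0.015] turn [-0.     0.001 -0.095]
t 17.25 pos [ 0.4371 -0.0891  0.1491] F [ 0.18  0.89 -5.38] w 0.04522383433432702 g 39.9992698431015
shift [-0.516 -1.14   0.016] turn [-0.     0.001 -0.079]
```

Contact force is −5.4 N, so this one is heavy too and the third must be hollow. It goes in the drawer, on the right side.

```bash
python3 -m handwheel '[{"dx":-0.01,"dy":0.07,"dz":0,"rx":0,"ry":0,"rz":0},{"dx":-0.025,"dy":0.18,"dz":0,"rx":0,"ry":0,"rz":0},{"dx":-0.04,"dy":0.30,"dz":0,"rx":0,"ry":0,"rz":0},{"dx":-0.055,"dy":0.42,"dz":0,"rx":0,"ry":0,"rz":0},{"dx":-0.07,"dy":0.55,"dz":0,"rx":0,"ry":0,"rz":0},{"dx":-0.085,"dy":0.68,"dz":0,"rx":0,"ry":0,"rz":0},{"dx":-0.1,"dy":0.81,"dz":0,"rx":0,"ry":0,"rz":0},{"dx":-0.117,"dy":0.94,"dz":0,"rx":0,"ry":0,"rz":0}]' >/dev/null
python3 -m handwheel '[{"dx":-0.016,"dy":0.13,"dz":0,"rx":0,"ry":0,"rz":-0.01},{"dx":-0.032,"dy":0.26,"dz":0,"rx":0,"ry":0,"rz":-0.03},{"dx":-0.05,"dy":0.40,"dz":0,"rx":0,"ry":0,"rz":-0.05},{"dx":-0.07,"dy":0.54,"dz":0,"rx":0,"ry":0,"rz":-0.07},{"dx":-0.09,"dy":0.68,"dz":0,"rx":0,"ry":0,"rz":-0.09},{"dx":-0.105,"dy":0.82,"dz":0,"rx":0,"ry":0,"rz":-0.095},{"dx":-0.116,"dy":0.928,"dz":0,"rx":0,"ry":0,"rz":-0.095},{"dx":-0.116,"dy":0.928,"dz":0,"rx":0,"ry":0,"rz":-0.095}]' >/dev/null
python3 go.py 0.507 0.281 0.0275 0.7
python3 - <<'E'
from h import *
c=cam('wrist'); cv2.imwrite('pics/w3.png',c['image'][...,::-1])
E
```

```text
t 19.25 pos [0.5059 0.2826 0.1475] F [-0.49 -0.46 -4.69] w 0.044797229251325475 g 39.999364614486694
shift [-0.007 -0.008  0.6  ] turn [-0.001 -0.002  0.003]
```

View pics/w3.png

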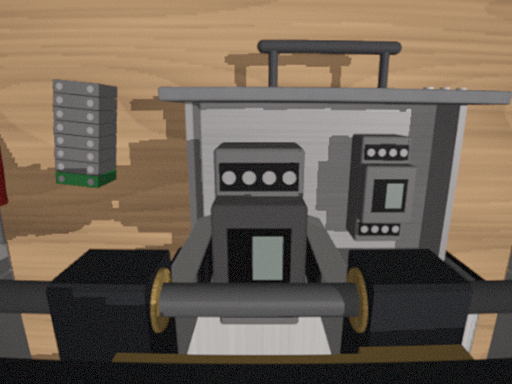

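The first module lies flat and face up at (382,187). The held one, near (260,230), hangs over the free half, so I'll lower it.

```bash
python3 -m handwheel '[{"dx":-0.007,"dy":-0.008,"dz":0.06,"rx":0,"ry":0,"rz":0},{"dx":-0.007,"dy":-0.008,"dz":0.15,"rx":0,"ry":0,"rz":0},{"dx":-0.007,"dy":-0.008,"dz":0.25,"rx":0,"ry":0,"rz":0},{"dx":-0.007,"dy":-0.008,"dz":0.35,"rx":0,"ry":0,"rz":0},{"dx":-0.007,"dy":-0.008,"dz":0.44,"rx":0,"ry":0,"rz":0},{"dx":-0.007,"dy":-0.008,"dz":0.51,"rx":0,"ry":0,"rz":0},{"dx":-0.007,"dy":-0.008,"dz":0.57,"rx":0,"ry":0,"rz":0},{"dx":-0.007,"dy":-0.008,"dz":0.60,"rx":0,"ry":0,"rz":0}]'
python3 -m handwheel '[{"dx":0,"dy":0,"dz":0.006,"rx":0,"ry":0,"rz":0},{"dx":0,"dy":0,"dz":0.012,"rx":0,"ry":0,"rz":0},{"dx":0,"dy":0,"dz":0.018,"rx":0,"ry":0,"rz":0},{"dx":0,"dy":0,"dz":0.024,"rx":0,"ry":0,"rz":0},{"dx":0,"dy":0,"dz":0.03,"rx":0,"ry":0,"rz":0},{"dx":0,"dy":0,"dz":0.035,"rx":0,"ry":0,"rz":0},{"dx":0,"dy":0,"dz":0.038,"rx":0,"ry":0,"rz":0},{"dx":0,"dy":0,"dz":0.038,"rx":0,"ry":0,"rz":0}]'
```

```text
time: 20.3
position: [0.5078, 0.2794, 0.0279]
tcp_rot: [[-1.0, -0.012, -0.001], [-0.012, 1.0, -0.0], [0.001, -0.0, -1.0]]
contact_force: [-0.4, 0.4, -4.0]
gripper_width: 0.0448
grip_force: 40.0
time: 21.3
position: [0.508, 0.2795, 0.021]
tcp_rot: [[-1.0, -0.012, -0.0], [-0.012, 1.0, -0.0], [0.0, -0.0, -1.0]]
contact_force: [-0.1, 0.7, -5.7]
gripper_width: 0.0446
grip_force: 40.0
```

```bash
python3 -m handwheel '[{"dx":0,"dy":0,"dz":0.003,"rx":0,"ry":0,"rz":0},{"dx":0,"dy":0,"dz":0.006,"rx":0,"ry":0,"rz":0},{"dx":0,"dy":0,"dz":0.009,"rx":0,"ry":0,"rz":0},{"dx":0,"dy":0,"dz":0.01,"rx":0,"ry":0,"rz":0},{"dx":0,"dy":0,"dz":0.01,"rx":0,"ry":0,"rz":0},{"dx":0,"dy":0,"dz":0.01,"rx":0,"ry":0,"rz":0},{"dx":0,"dy":0,"dz":0.01,"rx":0,"ry":0,"rz":0},{"dx":0,"dy":0,"dz":0.01,"rx":0,"ry":0,"rz":0}]' | grep -E 'pos|contact'
python3 -m handwheel '[{"dx":0,"dy":0,"dz":0,"rx":0,"ry":0,"rz":0},{"dx":0,"dy":0,"dz":0,"rx":0,"ry":0,"rz":0},{"dx":0,"dy":0,"dz":0,"rx":0,"ry":0,"rz":0},{"dx":0,"dy":0,"dz":0,"rx":0,"ry":0,"rz":0},{"dx":0,"dy":0,"dz":-0.02,"rx":0,"ry":0,"rz":0},{"dx":0,"dy":0,"dz":-0.08,"rx":0,"ry":0,"rz":0},{"dx":0,"dy":0,"dz":-0.18,"rx":0,"ry":0,"rz":0},{"dx":0,"dy":0,"dz":-0.30,"rx":0,"ry":0,"rz":0}]' 0.34
python3 go.py 0.646 -0.101 0.13 -14.7
```

```text
position: [0.5086, 0.2795, 0.0207]
contact_force: [-1.3, -2.6, 5.7]
time: 23.3
position: [0.508, 0.2795, 0.0803]
tcp_rot: [[-1.0, -0.012, 0.0], [-0.012, 1.0, 0.0], [-0.0, 0.0, -1.0]]
contact_force: [0.4, 0.7, 0.2]
gripper_width: 0.0622
grip_force: 0.0
t 23.3 pos [0.508  0.2795 0.0803] F [0.37 0.73 0.23] w 0.062191002519309445 g 0.0
shift [-0.666 -1.911 -0.249] turn [0.    0.    0.342]
```

```bash
python3 -m handwheel '[{"dx":0,"dy":-0.03,"dz":-0.10,"rx":0,"ry":0,"rz":0},{"dx":0,"dy":-0.11,"dz":-0.20,"rx":0,"ry":0,"rz":0},{"dx":-0.03,"dy":-0.23,"dz":-0.25,"rx":0,"ry":0,"rz":0},{"dx":-0.08,"dy":-0.37,"dz":-0.25,"rx":0,"ry":0,"rz":0},{"dx":-0.14,"dy":-0.52,"dz":-0.25,"rx":0,"ry":0,"rz":0},{"dx":-0.2,"dy":-0.67,"dz":-0.25,"rx":0,"ry":0,"rz":0},{"dx":-0.26,"dy":-0.82,"dz":-0.25,"rx":0,"ry":0,"rz":0},{"dx":-0.32,"dy":-0.97,"dz":-0.25,"rx":0,"ry":0,"rz":0}]' >/dev/null
python3 -m handwheel '[{"dx":-0.05,"dy":-0.14,"dz":0,"rx":0,"ry":0,"rz":0.05},{"dx":-0.1,"dy":-0.28,"dz":0,"rx":0,"ry":0,"rz":0.1},{"dx":-0.15,"dy":-0.42,"dz":0,"rx":0,"ry":0,"rz":0.15},{"dx":-0.2,"dy":-0.56,"dz":0,"rx":0,"ry":0,"rz":0.2},{"dx":-0.25,"dy":-0.7,"dz":0,"rx":0,"ry":0,"rz":0.25},{"dx":-0.3,"dy":-0.84,"dz":0,"rx":0,"ry":0,"rz":0.3},{"dx":-0.345,"dy":-0.94,"dz":0,"rx":0,"ry":0,"rz":0.34},{"dx":-0.345,"dy":-0.94,"dz":0,"rx":0,"ry":0,"rz":0.34}]' 0 >/dev/null
python3 - <<'E'
from h import *
c=cam('wrist'); P=cloud(c).reshape(-1,3)
for x,y in((.646,-.101),):
    Q=P[(np.hypot(P[:,0]-x,P[:,1]-y)<.066)&(P[:,2]>.026)&(P[:,2]<.06)]
    print(len(Q),cv2.minAreaRect((Q[:,:2]*1000).astype(np.float32)))
E
python3 go.py 0.646 -0.101 0.008 -14.7
```

```text
5615 ((644.7113647460938, -101.55412292480469), (44.93097686767578, 99.3630142211914), 75.78236389160156)
t 25.35 pos [ 0.6456 -0.1012  0.1291] F [-0.79  0.29  0.  ] w 0.09384160564496839 g 0.0
shift [-0.002  0.001  0.606] turn [ 0.001 -0.001  0.002]
```

```bash
python3 -m handwheel '[{"dx":0,"dy":0,"dz":0.10,"rx":0,"ry":0,"rz":0},{"dx":0,"dy":0,"dz":0.20,"rx":0,"ry":0,"rz":0},{"dx":0,"dy":0,"dz":0.30,"rx":0,"ry":0,"rz":0},{"dx":0,"dy":0,"dz":0.40,"rx":0,"ry":0,"rz":0},{"dx":0,"dy":0,"dz":0.49,"rx":0,"ry":0,"rz":0},{"dx":0,"dy":0,"dz":0.56,"rx":0,"ry":0,"rz":0},{"dx":0,"dy":0,"dz":0.60,"rx":0,"ry":0,"rz":0},{"dx":0,"dy":0,"dz":0.60,"rx":0,"ry":0,"rz":0}]' 0 40 | grep pos
python3 -m handwheel '[{"dx":0,"dy":0,"dz":0,"rx":0,"ry":0,"rz":0},{"dx":0,"dy":0,"dz":0,"rx":0,"ry":0,"rz":0},{"dx":0,"dy":0,"dz":0,"rx":0,"ry":0,"rz":0},{"dx":0,"dy":0,"dz":0,"rx":0,"ry":0,"rz":0},{"dx":0,"dy":0,"dz":0,"rx":0,"ry":0,"rz":0},{"dx":0,"dy":0,"dz":0,"rx":0,"ry":0,"rz":0},{"dx":0,"dy":0,"dz":-0.02,"rx":0,"ry":0,"rz":0},{"dx":0,"dy":0,"dz":-0.05,"rx":0,"ry":0,"rz":0}]' 1 25 | grep force
python3 -m handwheel '[{"dx":0,"dy":0,"dz":-0.10,"rx":0,"ry":0,"rz":0},{"dx":0,"dy":0,"dz":-0.20,"rx":0,"ry":0,"rz":0},{"dx":0,"dy":0,"dz":-0.30,"rx":0,"ry":0,"rz":0},{"dx":0,"dy":0,"dz":-0.40,"rx":0,"ry":0,"rz":0},{"dx":0,"dy":0,"dz":-0.50,"rx":0,"ry":0,"rz":0},{"dx":0,"dy":0,"dz":-0.60,"rx":0,"ry":0,"rz":0},{"dx":0,"dy":0,"dz":-0.65,"rx":0,"ry":0,"rz":0},{"dx":0,"dy":0,"dz":-0.65,"rx":0,"ry":0,"rz":0}]' | grep force
python3 go.py 0.526 -0.323 0.146 0
```

```text
position: [0.6455, -0.1008, 0.0085]
contact_force: [-0.4, -0.4, -2.0]
grip_force: 25.0
contact_force: [-0.5, 0.2, -1.4]
grip_force: 25.0
t 28.35 pos [ 0.6462 -0.101   0.1502] F [-0.54  0.23 -1.36] w 0.044963830928554 g 24.999725371599197
shift [ 0.302 -1.226  0.02 ] turn [-0.     0.002 -0.324]
```

Contact force is −1.4 N: hollow, so it goes to the crate.

```bash
python3 -m handwheel '[{"dx":0.02,"dy":-0.07,"dz":0,"rx":0,"ry":0,"rz":0},{"dx":0.04,"dy":-0.15,"dz":0,"rx":0,"ry":0,"rz":0},{"dx":0.06,"dy":-0.23,"dz":0,"rx":0,"ry":0,"rz":0},{"dx":0.08,"dy":-0.31,"dz":0,"rx":0,"ry":0,"rz":0},{"dx":0.1,"dy":-0.39,"dz":0,"rx":0,"ry":0,"rz":0},{"dx":0.12,"dy":-0.47,"dz":0,"rx":0,"ry":0,"rz":0},{"dx":0.135,"dy":-0.54,"dz":0,"rx":0,"ry":0,"rz":0},{"dx":0.15,"dy":-0.613,"dz":0,"rx":0,"ry":0,"rz":0}]' >/dev/null
python3 -m handwheel '[{"dx":0.02,"dy":-0.08,"dz":0,"rx":0,"ry":0,"rz":-0.04},{"dx":0.04,"dy":-0.17,"dz":0,"rx":0,"ry":0,"rz":-0.09},{"dx":0.06,"dy":-0.26,"dz":0,"rx":0,"ry":0,"rz":-0.14},{"dx":0.08,"dy":-0.35,"dz":0,"rx":0,"ry":0,"rz":-0.19},{"dx":0.1,"dy":-0.44,"dz":0,"rx":0,"ry":0,"rz":-0.24},{"dx":0.12,"dy":-0.53,"dz":0,"rx":0,"ry":0,"rz":-0.29},{"dx":0.15,"dy":-0.613,"dz":0,"rx":0,"ry":0,"rz":-0.32},{"dx":0.15,"dy":-0.613,"dz":0,"rx":0,"ry":0,"rz":-0.32}]' >/dev/null
python3 -m handwheel '[{"dx":0,"dy":0,"dz":0.10,"rx":0,"ry":0,"rz":0},{"dx":0,"dy":0,"dz":0.20,"rx":0,"ry":0,"rz":0},{"dx":0,"dy":0,"dz":0.30,"rx":0,"ry":0,"rz":0},{"dx":0,"dy":0,"dz":0.40,"rx":0,"ry":0,"rz":0},{"dx":0,"dy":0,"dz":0.50,"rx":0,"ry":0,"rz":0},{"dx":0,"dy":0,"dz":0.58,"rx":0,"ry":0,"rz":0},{"dx":0,"dy":0,"dz":0.64,"rx":0,"ry":0,"rz":0},{"dx":0,"dy":0,"dz":0.67,"rx":0,"ry":0,"rz":0}]' | grep -E 'pos|force'
python3 -m handwheel '[{"dx":0,"dy":0,"dz":0,"rx":0,"ry":0,"rz":0},{"dx":0,"dy":0,"dz":0,"rx":0,"ry":0,"rz":0},{"dx":0,"dy":0,"dz":0,"rx":0,"ry":0,"rz":0},{"dx":0,"dy":0,"dz":0,"rx":0,"ry":0,"rz":0},{"dx":0,"dy":0,"dz":-0.05,"rx":0,"ry":0,"rz":0},{"dx":0,"dy":0,"dz":-0.15,"rx":0,"ry":0,"rz":0},{"dx":0,"dy":0,"dz":-0.28,"rx":0,"ry":0,"rz":0},{"dx":0,"dy":0,"dz":-0.42,"rx":0,"ry":0,"rz":0}]' 0.3 | grep -E 'pos|width'
python3 go.py 0.33 0.339 0.13 0
python3 -m handwheel '[{"dx":0,"dy":0,"dz":-0.10,"rx":0,"ry":0,"rz":0},{"dx":0.05,"dy":0.03,"dz":-0.20,"rx":0,"ry":0,"rz":0},{"dx":0.12,"dy":0.1,"dz":-0.25,"rx":0,"ry":0,"rz":0},{"dx":0.2,"dy":0.22,"dz":-0.25,"rx":0,"ry":0,"rz":0},{"dx":0.28,"dy":0.37,"dz":-0.25,"rx":0,"ry":0,"rz":0},{"dx":0.36,"dy":0.53,"dz":-0.25,"rx":0,"ry":0,"rz":0},{"dx":0.43,"dy":0.7,"dz":-0.25,"rx":0,"ry":0,"rz":0},{"dx":0.5,"dy":0.87,"dz":-0.25,"rx":0,"ry":0,"rz":0}]' 1 | grep pos
python3 - <<'E'
from h import *
c=cam('top'); cv2.imwrite('pics/top1.png',cv2.resize(c['image'][...,::-1],(796,597)))
E
```

```text
position: [0.5258, -0.3228, 0.0142]
contact_force: [-0.1, -0.1, -0.3]
grip_force: 25.0
position: [0.5262, -0.3232, 0.1016]
gripper_width: 0.0658
t 32.35 pos [ 0.5262 -0.3232  0.1016] F [0.49 0.5  0.28] w 0.06576080571694647 g 0.0
shift [ 0.992  3.308 -0.147] turn [-0.001  0.002 -0.004]
position: [0.4254, -0.1475, 0.1501]
```

View pics/top1.png

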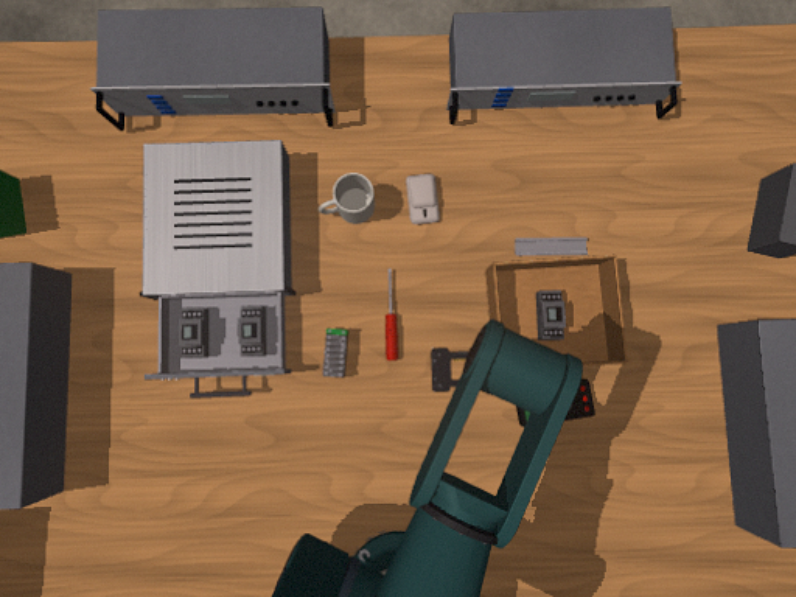

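The top view shows both heavy modules flat in the open drawer at (194,332) and (253,330), and the light one in the crate at (551,315). The bystanders look unmoved. Next I'll push the handle.

```bash
python3 -m handwheel '[{"dx":0.02,"dy":0.11,"dz":0,"rx":0,"ry":0,"rz":0},{"dx":0.05,"dy":0.22,"dz":0,"rx":0,"ry":0,"rz":0},{"dx":0.08,"dy":0.33,"dz":0,"rx":0,"ry":0,"rz":0},{"dx":0.11,"dy":0.44,"dz":0,"rx":0,"ry":0,"rz":0},{"dx":0.14,"dy":0.55,"dz":0,"rx":0,"ry":0,"rz":0},{"dx":0.17,"dy":0.67,"dz":0,"rx":0,"ry":0,"rz":0},{"dx":0.2,"dy":0.79,"dz":0,"rx":0,"ry":0,"rz":0},{"dx":0.23,"dy":0.91,"dz":0,"rx":0,"ry":0,"rz":0}]' 1 20 >/dev/null
python3 -m handwheel '[{"dx":0.03,"dy":0.12,"dz":0,"rx":0,"ry":0,"rz":0},{"dx":0.06,"dy":0.24,"dz":0,"rx":0,"ry":0,"rz":0},{"dx":0.09,"dy":0.36,"dz":0,"rx":0,"ry":0,"rz":0},{"dx":0.12,"dy":0.48,"dz":0,"rx":0,"ry":0,"rz":0},{"dx":0.15,"dy":0.6,"dz":0,"rx":0,"ry":0,"rz":0},{"dx":0.18,"dy":0.72,"dz":0,"rx":0,"ry":0,"rz":0},{"dx":0.21,"dy":0.82,"dz":0,"rx":0,"ry":0,"rz":0},{"dx":0.245,"dy":0.92,"dz":0,"rx":0,"ry":0,"rz":0}]' >/dev/null
python3 -m handwheel '[{"dx":0,"dy":0.12,"dz":0,"rx":0,"ry":0,"rz":0},{"dx":0,"dy":0.24,"dz":0,"rx":0,"ry":0,"rz":0},{"dx":0,"dy":0.36,"dz":0,"rx":0,"ry":0,"rz":0},{"dx":0,"dy":0.48,"dz":0.1,"rx":0,"ry":0,"rz":0},{"dx":0,"dy":0.56,"dz":0.22,"rx":0,"ry":0,"rz":0},{"dx":0,"dy":0.6,"dz":0.36,"rx":0,"ry":0,"rz":0},{"dx":0,"dy":0.6,"dz":0.5,"rx":0,"ry":0,"rz":0},{"dx":0,"dy":0.6,"dz":0.6,"rx":0,"ry":0,"rz":0}]' | grep -E 'pos|force|width'
python3 go.py 0.37 0.339 0.03 0.7
```

```text
position: [0.3324, 0.3372, 0.0286]
contact_force: [0.0, 0.1, -1.1]
gripper_width: 0.0007
grip_force: 0.0
t 36.4 pos [0.3324 0.3372 0.0286] F [ 0.01  0.14 -1.05] w 0.0006648248797251465 g 0.0
shift [-0.188  0.01  -0.007] turn [-0.001 -0.001 -0.019]
```

```bash
python3 -m handwheel '[{"dx":-0.07,"dy":0,"dz":0,"rx":0,"ry":0,"rz":0},{"dx":-0.13,"dy":0,"dz":0,"rx":0,"ry":0,"rz":0},{"dx":-0.16,"dy":0,"dz":0,"rx":0,"ry":0,"rz":0},{"dx":-0.18,"dy":0,"dz":0,"rx":0,"ry":0,"rz":0},{"dx":-0.20,"dy":0,"dz":0,"rx":0,"ry":0,"rz":0},{"dx":-0.23,"dy":0,"dz":0,"rx":0,"ry":0,"rz":0},{"dx":-0.27,"dy":0,"dz":0,"rx":0,"ry":0,"rz":0},{"dx":-0.32,"dy":0,"dz":0,"rx":0,"ry":0,"rz":0}]' | grep -E 'pos|contact'
python3 -m handwheel '[{"dx":-0.05,"dy":0,"dz":0,"rx":0,"ry":0,"rz":0},{"dx":-0.1,"dy":0,"dz":0,"rx":0,"ry":0,"rz":0},{"dx":-0.15,"dy":0,"dz":0,"rx":0,"ry":0,"rz":0},{"dx":-0.2,"dy":0,"dz":0,"rx":0,"ry":0,"rz":0},{"dx":-0.25,"dy":0,"dz":0,"rx":0,"ry":0,"rz":0},{"dx":-0.3,"dy":0,"dz":0,"rx":0,"ry":0,"rz":0},{"dx":-0.35,"dy":0,"dz":0,"rx":0,"ry":0,"rz":0},{"dx":-0.39,"dy":0,"dz":0,"rx":0,"ry":0,"rz":0}]' | grep -E 'pos|contact'
python3 go.py 0.53 0.339 0.03 0
```

```text
position: [0.3974, 0.3378, 0.0292]
contact_force: [-3.0, 1.9, 1.8]
position: [0.4758, 0.337, 0.0289]
contact_force: [-3.3, 3.0, 0.8]
t 38.4 pos [0.4758 0.337  0.0289] F [-3.31  3.04  0.78] w 0.00035833405382185195 g 1.6362150065833703
shift [-0.271  0.011 -0.006] turn [-0.    -0.    -0.004]
```

Force is about 3 N, as expected. I'll go on slowly to the stop.

```bash
python3 -m handwheel '[{"dx":-0.03,"dy":0,"dz":0,"rx":0,"ry":0,"rz":0},{"dx":-0.06,"dy":0,"dz":0,"rx":0,"ry":0,"rz":0},{"dx":-0.09,"dy":0,"dz":0,"rx":0,"ry":0,"rz":0},{"dx":-0.12,"dy":0,"dz":0,"rx":0,"ry":0,"rz":0},{"dx":-0.15,"dy":0,"dz":0,"rx":0,"ry":0,"rz":0},{"dx":-0.17,"dy":0,"dz":0,"rx":0,"ry":0,"rz":0},{"dx":-0.19,"dy":0,"dz":0,"rx":0,"ry":0,"rz":0},{"dx":-0.20,"dy":0,"dz":0,"rx":0,"ry":0,"rz":0}]' | grep -E 'pos|contact'
python3 -m handwheel '[{"dx":-0.005,"dy":0,"dz":0,"rx":0,"ry":0,"rz":0},{"dx":-0.01,"dy":0,"dz":0,"rx":0,"ry":0,"rz":0},{"dx":-0.015,"dy":0,"dz":0,"rx":0,"ry":0,"rz":0},{"dx":-0.02,"dy":0,"dz":0,"rx":0,"ry":0,"rz":0},{"dx":-0.025,"dy":0,"dz":0,"rx":0,"ry":0,"rz":0},{"dx":-0.03,"dy":0,"dz":0,"rx":0,"ry":0,"rz":0},{"dx":-0.035,"dy":0,"dz":0,"rx":0,"ry":0,"rz":0},{"dx":-0.04,"dy":0,"dz":0,"rx":0,"ry":0,"rz":0}]' | grep -E 'pos|contact'
```

```text
position: [0.5155, 0.3368, 0.029]
contact_force: [-3.0, 1.2, -0.1]
position: [0.5206, 0.3369, 0.029]
contact_force: [-10.2, -0.5, 4.4]
```

```bash
python3 -m handwheel '[{"dx":-0.003,"dy":0,"dz":0,"rx":0,"ry":0,"rz":0},{"dx":-0.006,"dy":0,"dz":0,"rx":0,"ry":0,"rz":0},{"dx":-0.009,"dy":0,"dz":0,"rx":0,"ry":0,"rz":0},{"dx":-0.012,"dy":0,"dz":0,"rx":0,"ry":0,"rz":0},{"dx":-0.015,"dy":0,"dz":0,"rx":0,"ry":0,"rz":0},{"dx":-0.015,"dy":0,"dz":0,"rx":0,"ry":0,"rz":0},{"dx":-0.015,"dy":0,"dz":0,"rx":0,"ry":0,"rz":0},{"dx":-0.015,"dy":0,"dz":0,"rx":0,"ry":0,"rz":0}]' | grep -E 'pos|contact'
python3 - <<'E'
from h import *
for n in('top','side'):
    c=cam(n); P=cloud(c).reshape(-1,3)
    Q=P[(P[:,0]>.5)&(P[:,0]<.62)&(abs(P[:,1]-.339)<.1)&(P[:,2]>.07)&(P[:,2]<.1)]
    a=Q[Q[:,2]<.0885]; b=Q[Q[:,2]>.0905]; print(n,len(a),np.percentile(a[:,0],[1,50,99]) if len(a) else 0,np.percentile(b[:,0],[0,1,5]))
    cv2.imwrite(f'pics/{n}2.png',cv2.resize((c['image'][:,:,::-1])[100:290,60:320] if n=='top' else c['image'][60:260,130:390,::-1],(780,580)))
E
```

```text
position: [0.5206, 0.3369, 0.029]
contact_force: [-14.6, -0.1, 6.7]
top 183 [0.57216357 0.57808952 0.61500158] [0.57279882 0.58256488 0.58411859]
side 90 [0.50990934 0.572143   0.61302036] [0.51086307 0.51230823 0.57875265]
```

View pics/side2.png

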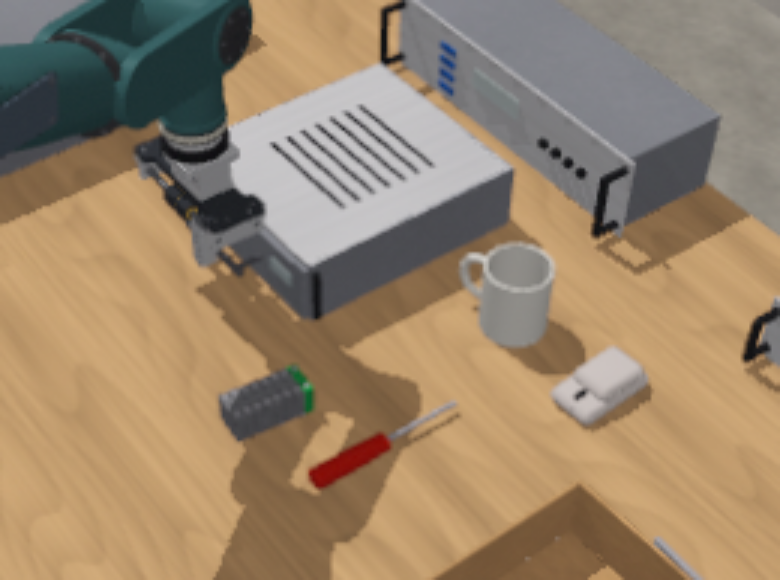

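The drawer front sits flush with the tester at (280,265), and pushing harder no longer moves it (TCP x stays at 0.5206). It is shut, so I'll back off and lift.

```bash
python3 -m handwheel '[{"dx":0.03,"dy":0,"dz":0,"rx":0,"ry":0,"rz":0},{"dx":0.1,"dy":0,"dz":0,"rx":0,"ry":0,"rz":0},{"dx":0.2,"dy":0,"dz":0,"rx":0,"ry":0,"rz":0},{"dx":0.35,"dy":0,"dz":0,"rx":0,"ry":0,"rz":0},{"dx":0.5,"dy":0,"dz":-0.1,"rx":0,"ry":0,"rz":0},{"dx":0.6,"dy":0,"dz":-0.25,"rx":0,"ry":0,"rz":0},{"dx":0.65,"dy":0,"dz":-0.4,"rx":0,"ry":0,"rz":0},{"dx":0.65,"dy":0,"dz":-0.45,"rx":0,"ry":0,"rz":0}]' | grep -E 'time|pos|contact'
python3 - <<'E'
from h import *
c=cam('top'); cv2.imwrite('pics/top3.png',cv2.resize(c['image'][...,::-1],(796,597)))
E
```

```text
time: 42.5
position: [0.3972, 0.3382, 0.122]
contact_force: [-0.4, 0.2, 0.3]
```

View pics/top3.png

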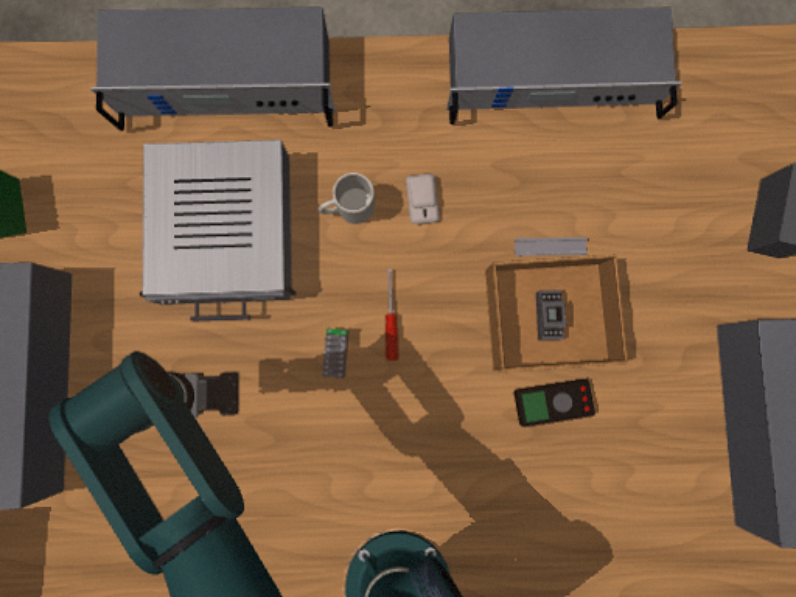

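The drawer is shut (handle at (230,317)), the hollow module is in the crate at (551,315), the bystanders are where they were, and the arm touches nothing.

```bash
python3 -c "
from cell import workorder; print(workorder.finish_job())"
```

```text
the job is handed in; nothing more can be done
None
```

I handed the job in at about 42.5 s: the two heavy modules are flat in the drawer, which is pushed fully shut, the light one is in the crate, and the other things on the table are where they were; no verdict came back from the hand-in.

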